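# Cover the sample with the copper absorber and hold the contamination monitor over it

## Robot

A 6-joint arm with a two-finger parallel gripper is mounted at the origin on the work surface. World frame = base frame: x ahead of the robot, y to its left, z up, the work surface at z = 0. Lengths are in m, angles in degrees, forces in N, time in s.
With the tool pointing down it reaches from about 0.425 to 0.925 m from the base axis. Payload 12.5 kg.
Tool frame: the origin (TCP) lies midway between the tips of the shut fingers; the grasp point (between the pads) lies 19 mm behind it; z points along the fingers, y is the line along which they close (so a half turn about z gives the same grasp; the last joint's range is limited). The gripper opens to 85 mm and grips with 20 to 120 N. Pads are 22 mm wide; open, the fingers measure 114 mm over their backs; the gripper's body (76 mm by 85 mm) begins 54 mm behind the grasp point. The pads swing forward as they close: fully open they stand 13 mm farther back than shut.
Start: joints at [67.116, 28.126, 89.318, -0, 62.55, -6.05], TCP at [0.181, 0.598, 0.231] pointing down, gripper open.
Joint ranges: [-177.58, 177.58], [-47.91, 125.51], [2.72, 160], [-65.01, 245.01], [3.68, 167.84], [-153.87, 153.87]. Speed limits (degrees/s): [127.2, 127.2, 159.86, 180, 180, 180].

## Interface

Orientations are given as a 3x3 rotation matrix whose columns are the frame's x, y, z axes.
In Python, from plant import manip gives the robot as it stands.
- The arm moves only by the tool play_rows, never from a script. Its argument "series" is a list of rows, each a list of 7 numbers: the shift along the tool's x, y, z in units of 60 mm (1.0 is 60 mm), then the turn, a rotation vector about the tool's x, y, z in units of 8 degrees (1.0 is 8 degrees), then the opening, from 0 (shut) to 1 (fully open). A call has 1 to 10 rows; each row is the pose to reach, as a shift and turn from the pose commanded when the call began, along the tool's axes at that moment; what a row does not reach only later rows make up. A row lasts 1/8 s, in which the tool goes at most 62.5 mm and 10.7 degrees, less where a joint would pass 70% of its speed; a pose out of reach is approached as far as the arm can. A call with a gripper value outside its range is refused whole. The fingers move at their own pace and stop on an object; "force" is the grip in N (left out, the last holds). Time passes only in rows, so rows that repeat a pose let the fingers close. It gives the time, the measured TCP pose, the force, the opening and the grip force at its end, in the units of the state.
- manip.observe(): the state, without advancing time (a new reading comes with each control period).
- manip.get_image(name): name is "scene" or "top" or "wrist"; returns the picture (384x512x3 uint8, blue, green, red); there is no depth.
- manip.get_calibration(name): a dict with "fx", "fy", "cx", "cy" (pixels), "R" (3x3) and "t" (3): a world point X has camera coordinates R X + t. Camera axes: x right, y down, z forward; pixel columns grow to the right and rows downward; lengths in m; the calibration is good to about 2 mm. A picture is of the moment at which its call begins: read the wrist's pose just before it. get_calibration takes no time and is no camera call; for the wrist camera it gives the pose at the moment of the call.
- manip.close_job(): hands the job in; it is judged then, once.
The state is a dict: "time_s": time; "joints": joint angles; "joint_velocities": joint speeds; "joint_efforts": joint torques, N m; "position": TCP position; "tool_rot": TCP orientation; "wrist_force": force on the tool from outside, world axes, zero at the start; "wrist_torque": the same for the moment, N m; "finger_gap": finger opening in m; "grip_force": force on a finger pad.
Only numpy, scipy, OpenCV 4.12 (cv2) and the standard library are available. Lean on these libraries where they do the work, as an engineer would, in place of code of your own. Each camera call takes 0.05 s, during which the arm holds its last target. There are 200 camera calls.

## Task

Take the copper absorber plate from its rack and lay it, without dropping it, across the two supports of the counting stand, flat inside their lips, so that it bridges the sample pellet. Then take the contamination monitor by its handle, carry it over the shielding bricks and bring it down over the plate, and finish still holding it there: level, still, in line with the plate, centred over the sample, its underside about 10 mm above the plate. At no time may the monitor touch the plate, the stand or the bricks; leave the pellet, the other plate, the bottles, jar, tube rack and tweezers where they are, and end the program while holding, without setting the monitor down or letting go.

Things in the scene. Friction and masses are not known exactly. Their poses are not given: they have to be found in the camera images.
- copper_plate: Copper-coloured absorber plate, 150 x 62 x 5 mm, about 0.4 kg, plain flat bar without handle. Origin: centre of its underside; x along its 150 mm length, y across its 62 mm width, z up. It starts lying flat in the plate rack, in either of the rack's two places.
- aluminium_plate: Silver aluminium absorber plate of the same size and frame, in the rack's other place. Not wanted now.
- plate_rack: Grey plate rack, fixed: floor 150 x 210 x 4 mm, two black rails along its y at x = +-55 mm, 14 mm wide, tops 16 mm above the bench. The plates lie across the rails, length along the rack's x, centres at about y = +-62 mm, undersides 16 mm above the bench: fingers may reach below them between the rails. Steel pins 5 mm high stand on the rails beside the plates. Origin: centre of its underside.
- stand: Counting stand, fixed: aluminium base 190 x 110 x 10 mm, two grey support blocks at x = +-70 mm (30 mm in x, 82 in y), each with a flat ledge 40 mm above the bench for one end of the plate. Between them open space but for the pellet seat (50 x 50 mm, 18 mm high) in the middle. Origin: centre of the base's underside, below the pellet; x from support to support, z up.
- stand_pocket (a point): Middle of the stand at ledge height, 40 mm above its origin: where the centre of the plate's underside belongs. Lips 4 mm high on the supports frame a pocket 158 mm long (stand x) and 70 mm wide (y) about this point: 4 mm of play all round for the plate.
- shield: Yellow lead shielding bricks, fixed: two rows, each 200 mm long (x), 50 mm thick, 75 mm high, either side of the stand and parallel to its x axis, inner faces 90 mm from the stand's centre line. Origin: on the bench midway between the rows, at most 12 mm from the stand's centre along x; same axes as the stand.
- pellet: Pressed sample pellet in an aluminium cup, 40 mm across and 10 mm high, lying in the stand's seat. Origin: centre of its underside, 13 mm above the bench.
- monitor: White hand-held contamination monitor, 0.5 to 0.8 kg, on the bench: flat-bottomed housing 168 x 78 mm, 44 mm high (60 mm at the ends), black bar handle above along its length, overall 112 mm high. Detector window 100 x 54 mm in the middle of the underside. Origin: centre of the underside; x along housing and handle, y across, z up. Either way round is as good.
- monitor_grip (a point): Middle of the monitor's black handle, 100 mm above the middle of its underside. The handle is 26 mm wide (y) and 22 mm high, 100 mm of it free along x between two white posts, with 45 mm of free space below. The centre of mass lies within 3 mm of the vertical through this point.
- wash_bottle: White wash bottle, 58 mm across, 150 mm high; origin: centre of its underside. Leave alone.
- amber_bottle: Amber reagent bottle, 64 mm across, 140 mm high; origin: centre of its underside. Leave alone.
- jar: Small jar with blue cap, 52 mm across, 55 mm high; origin: centre of its underside. Leave alone.
- tube_rack: Blue rack 70 (x) x 190 (y) mm with ten capped tubes, 99 mm high over the caps; origin: centre of its underside. Leave alone.
- tweezers: Steel tweezers lying on the bench, 120 mm long (x), 12 mm wide, 5 mm high; origin: centre of the underside. Leave alone.
Mind the look-alikes: they are no part of the job. Of the things like the pellet, leave any that is yellow; of the rest the smaller one is meant.

How it is judged (in metres and radians):
On the way, in this order (a step that is already met when the one before it is completed fails the run):
1. the copper plate lies flat across both supports, inside the lips, let go (x of copper_plate in the frame of stand between -0.006 and 0.006 m and y of copper_plate in the frame of stand between -0.006 and 0.006 m and z of copper_plate in the frame of stand between 0.037 and 0.0418 m and angle between copper_plate's own z axis and vertical below 0.018 rad and angle between the x axis of copper_plate and the x axis of stand, either way round below 0.13 rad and linear speed of copper_plate below 0.02 m/s and contact force between copper_plate and the fingers below 0.1 N), for 0.3 s.
2. the monitor is held clear of the bench (height (world z) of monitor above 0.03 m and contact force between monitor and the fingers above 1 N), for 0.2 s.
3. the monitor comes to the stand above the height of the bricks (height (world z) of monitor above 0.076 m and horizontal distance between monitor and stand below 0.14 m), for 0.05 s.
At the end, for the whole second after the job is handed in: Copper plate flat on both ledges, inside the lips, let go. Monitor held by the fingers, touching nothing else: underside 3 to 17 mm above the plate, within 12 mm of the stand's centre, in line with the plate within 0.12 rad either way round, level within 0.07 rad, at rest (all of step 1 and z of monitor in the frame of copper_plate between 0.008 and 0.022 m and horizontal distance between monitor and stand below 0.012 m and angle between the x axis of monitor and the x axis of copper_plate, either way round below 0.12 rad and angle between monitor's own z axis and vertical below 0.07 rad and linear speed of monitor below 0.02 m/s and contact force between monitor and the fingers above 1 N and contact force between monitor and copper_plate below 0.05 N and contact force between monitor and stand below 0.05 N and contact force between monitor and shield below 0.05 N and contact force between monitor and pellet below 0.05 N); the arm keeps its last pose, push and grip.
It fails at once if the monitor touches the plate, the stand or the bricks (contact force between monitor and copper_plate above 0.3 N or contact force between monitor and stand above 0.3 N or contact force between monitor and shield above 0.3 N).
It fails at once if the copper plate is dropped onto the stand (faster than 0.4 m/s just above its seat) (horizontal distance between copper_plate and stand below 0.03 m and z of copper_plate in the frame of stand below 0.05 m and linear speed of copper_plate above 0.4 m/s).
It fails at once if the pellet is shifted in its seat by more than 8 mm (distance of pellet from where it was at the start of the episode above 0.008 m).
It fails at once if another thing on the bench is shifted by more than 20 mm or knocked over (distance of any of aluminium_plate, wash_bottle, amber_bottle, jar, tube_rack, tweezers from where it was at the start of the episode above 0.02 m or angle between any of aluminium_plate, wash_bottle, amber_bottle, jar, tube_rack, tweezers's own z axis and vertical above 0.3 rad).
It also fails if it takes over 67 s, if anything falls off the work surface, if the arm or the gripper's body presses on something with over 40 N, if the wrist force passes 120 N, or if a joint passes its speed limit or range.

## Working session

There is one attempt and no reset: what is moved stays moved. The work goes in short steps, Python scripts to look and compute and a tool call to move; the robot and the scene stay as the last step left them, time stands still between calls to the robot, and variables do not carry over. Pictures are saved under pics/ and viewed, at most 12 in all, crops included, and the job is handed in when it is done.

Besides the shell and the picture viewer there is one more tool, called after ">>>" in YAML: its name, and indented under it one key for each argument. play_rows: Moves the arm, as the interface text tells. Its arguments: {"type":"object","properties":{"series":{"type":"array"},"force":{"type":"number"}},"required":["series"]}

```bash
ls; mkdir -p pics
python3 - <<'E'
from plant import manip
import cv2,numpy as np
np.set_printoptions(precision=4,suppress=True)
s=manip.observe();print(s)
for n in("scene","top"):
    im=manip.get_image(n);cv2.imwrite(f"pics/{n}0.png",im);c=manip.get_calibration(n);print(n,c)
E
```

```text
pics
{'time_s': 0.0, 'joints': array([67.1162, 28.1648, 89.3512,  0.0027, 62.548 , -6.0495]), 'joint_velocities': array([-0.0876, -0.0285, -0.0921, -0.0276, -0.0211,  0.1212]), 'joint_efforts': array([ -0.0019, -61.8432, -26.1586,  -0.0001,   0.004 ,   0.    ]), 'position': array([0.1809, 0.598 , 0.2307]), 'tool_rot': array([[-0.9571,  0.2896, -0.0005],
       [ 0.2896,  0.9571, -0.001 ],
       [ 0.0002, -0.0011, -1.    ]]), 'wrist_force': array([-0.0406,  0.5553,  0.008 ]), 'wrist_torque': array([-0.0295, -0.0354, -0.0192]), 'grip_force': 0.0, 'finger_gap': 0.0855975270443266}
scene {'fx': 442.55541215050226, 'fy': 442.55541215050226, 'cx': 253.27230026270323, 'cy': 191.77950199692714, 'R': array([[ 0.8732,  0.4869,  0.0195],
       [ 0.2701, -0.4502, -0.8511],
       [-0.4056,  0.7485, -0.5246]]), 't': array([-0.5038, -0.118 ,  1.7915])}
top {'fx': 370.81558438357587, 'fy': 370.81558438357587, 'cx': 249.52239559690537, 'cy': 184.44997309377172, 'R': array([[-0.0131, -0.9999, -0.0107],
       [-0.9973,  0.0138, -0.0717],
       [ 0.0718,  0.0097, -0.9974]]), 't': array([-0.055 ,  0.6053,  1.0315])}
```

View pics/top0.png

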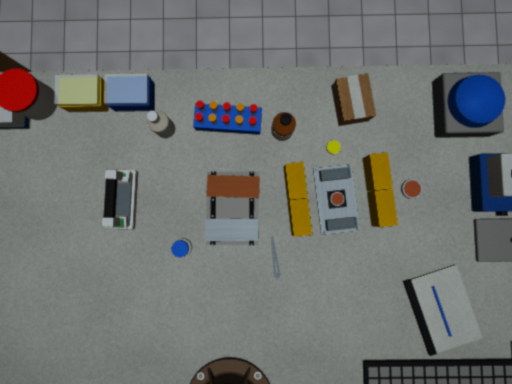

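View pics/scene0.png

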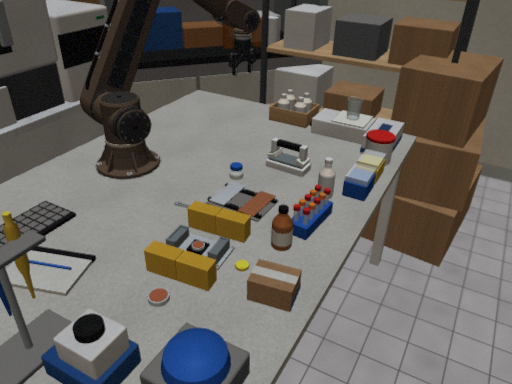

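Top view: the copper plate is at (233,186) in the rack, with aluminium at (232,230). The stand is at (337,199) with bricks at (298,198) and (380,190), and the monitor is at (120,199).

Candidates:
- **Plate:** copper plate (233,186), aluminium plate (232,230) and the brown carton (355,97). I choose the one in the rack, (233,186).
- **Pellet:** in the stand (337,199), a larger disc (411,188) and a yellow one (334,147). I choose the one in the stand.

Next I measure with masks.

```bash
cat > h.py <<'E'
from plant import manip
import cv2,numpy as np
np.set_printoptions(precision=4,suppress=True)
def ray(c,uv,z):
    uv=np.atleast_2d(uv).astype(float)
    d=np.c_[(uv[:,0]-c["cx"])/c["fx"],(uv[:,1]-c["cy"])/c["fy"],np.ones(len(uv))]@c["R"]
    o=-c["R"].T@c["t"]
    return o+d*((z-o[2])/d[:,2])[:,None]
def proj(c,X):
    p=np.atleast_2d(X)@c["R"].T+c["t"]
    return np.c_[p[:,0]/p[:,2]*c["fx"]+c["cx"],p[:,1]/p[:,2]*c["fy"]+c["cy"]]
def blobs(im,lo,hi,amin=60,box=None):
    m=cv2.inRange(cv2.cvtColor(im,cv2.COLOR_BGR2HSV),np.array(lo),np.array(hi))
    if box: k=np.zeros_like(m);x0,y0,x1,y1=box;k[y0:y1,x0:x1]=255;m&=k
    cs,_=cv2.findContours(m,cv2.RETR_EXTERNAL,cv2.CHAIN_APPROX_NONE)
    return sorted([c for c in cs if cv2.contourArea(c)>amin],key=cv2.contourArea)[::-1]
def rect(c,cnt,z):
    P=(ray(c,cnt.reshape(-1,2),z)[:,:2]*1000).astype(np.float32)
    (x,y),(w,h),a=cv2.minAreaRect(P)
    if w<h:w,h,a=h,w,a+90
    return np.array([x,y,w,h,(a+90)%180-90])
def shot(n):
    c=manip.get_calibration(n);im=manip.get_image(n);return c,im
E
python3 - <<'E'
from h import *
im=cv2.imread("pics/top0.png");c=manip.get_calibration("top")
for n,lo,hi,z,b in[("copper",(3,100,60),(15,255,255),.021,(195,165,270,210)),("alu",(85,15,120),(115,90,255),.021,(195,210,270,250)),
  ("bricks",(17,150,100),(26,255,255),.075,(275,140,405,245)),("pellet",(0,90,60),(15,255,255),.023,(320,185,355,215)),("disc",(0,90,60),(15,255,255),.01,(395,170,430,205)),
  ("blk",(0,0,0),(180,255,45),.111,(95,160,140,235)),("stand",(85,15,100),(115,100,255),.01,(312,160,360,238)),("monwhite",(0,0,150),(180,40,255),.06,(95,160,140,235))]:
    for k in blobs(im,lo,hi,40,b): print(n,rect(c,k,z))
cr=cv2.hconcat([cv2.resize(im[155:245,90:150],None,fx=5,fy=5,interpolation=2),cv2.resize(im[155:245,200:265],None,fx=5,fy=5)[:, :0],cv2.resize(im[145:235,283:403][:, :],None,fx=4,fy=5,interpolation=2)])
cv2.imwrite("pics/crop0.png",cr)
E
```

```text
copper [601.6788 -15.6897 148.0635  62.7555  87.4362]
alu [479.0676 -10.7246 150.3118  63.7149 -89.5894]
bricks [ 560.8848 -193.9555  196.8417   48.6854    5.5851]
bricks [ 583.1387 -422.2097  196.7114   48.2       5.5749]
pellet [ 561.208  -309.3335   31.1996   28.1452   -1.6624]
disc [ 588.0128 -525.9948   43.7236   43.005    43.2003]
blk [568.2546 298.4467  99.0152  29.109   -2.5517]
stand [ 560.9868 -309.0655  191.6956  112.1376    5.6362]
monwhite [504.4402 326.5934  27.5396  21.7124  89.2605]
monwhite [637.2261 320.1647  27.7181  19.3582  89.1923]
monwhite [566.6348 260.8206 158.9328   9.5031  -2.443 ]
```

View pics/crop0.png

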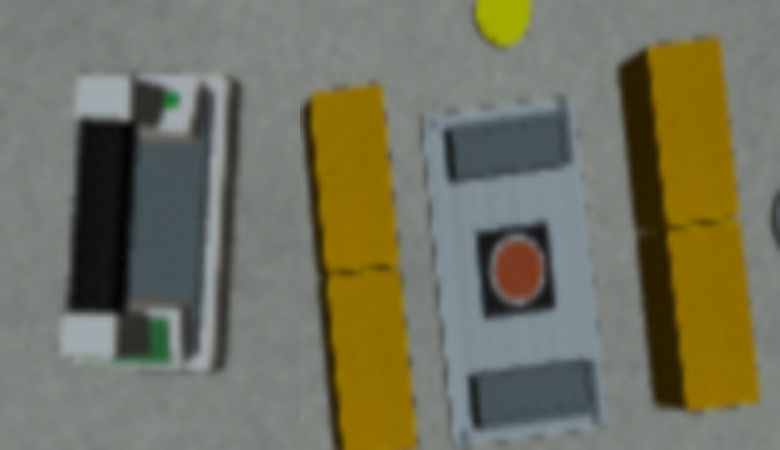

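The crop confirms the pellet seated in the stand and the monitor handle as the black bar at left. The poses are consistent: copper at (602,-16) mm lying along world y, stand at (561,-309) with yaw 5.6°, monitor at (568,298) with yaw -2.5°. Next I work out the first move.

```bash
cat >> h.py <<'E'
from scipy.spatial.transform import Rotation as Ro
def go(x,y,z,yaw):
    "units for a tool-down pose: TCP in mm, yaw = world angle of tool y in deg"
    s=manip.observe();R=s["tool_rot"];a=np.radians(yaw)
    yv=np.array([np.cos(a),np.sin(a),0]);zv=np.array([0,0,-1.]);T=np.c_[np.cross(yv,zv),yv,zv]
    sh=R.T@(np.array([x,y,z])/1000-s["position"])/.06
    rv=np.degrees(Ro.from_matrix(R.T@T).as_rotvec())/8
    print("t",s["time_s"],"pos",s["position"]*1000,"units",np.round(sh,3),np.round(rv,3))
E
python3 -c "
from h import *
go(602,-16,250,-1)
c=manip.get_calibration('wrist');print(c, -c['R'].T@c['t'])"
```

```text
t 0.1 pos [180.8986 598.0474 230.785 ] units [-9.681 -7.764 -0.314] [-0.007  0.004  9.271]
{'fx': 311.26477371580216, 'fy': 311.26477371580216, 'cx': 252.21114878047968, 'cy': 187.4922810506427, 'R': array([[ 0.2891,  0.9573, -0.0013],
       [ 0.9139, -0.2756,  0.298 ],
       [ 0.285 , -0.0874, -0.9545]]), 't': array([-0.6259, -0.0396,  0.3806])} [0.1086 0.6215 0.3743]
```

>>> play_rows:
  series:
    - [-9.68, -7.76, -0.31, 0, 0, 9.27, 1]
    - [-9.68, -7.76, -0.31, 0, 0, 9.27, 1]
    - [-9.68, -7.76, -0.31, 0, 0, 9.27, 1]
    - [-9.68, -7.76, -0.31, 0, 0, 9.27, 1]
    - [-9.68, -7.76, -0.31, 0, 0, 9.27, 1]
    - [-9.68, -7.76, -0.31, 0, 0, 9.27, 1]
    - [-9.68, -7.76, -0.31, 0, 0, 9.27, 1]
    - [-9.68, -7.76, -0.31, 0, 0, 9.27, 1]
    - [-9.68, -7.76, -0.31, 0, 0, 9.27, 1]
    - [-9.68, -7.76, -0.31, 0, 0, 9.27, 1]

```text
time_s: 1.35
position: [0.5352, 0.0811, 0.2468]
tool_rot: [[0.018, 1.0, -0.0], [1.0, -0.018, 0.0], [0.0, -0.0, -1.0]]
wrist_force: [1.3, 1.2, -0.3]
finger_gap: 0.0855
grip_force: 0.0
```

```bash
python3 -c "
from h import *
go(602,-16,250,-1);print(manip.observe()['joints'])"
```

```text
t 1.35 pos [535.2368  81.0573 246.8393] units [-1.598  1.141 -0.053] [-0.001 -0.001 -0.001]
[ 1.614  20.3807 99.9457  0.0129 59.6841  2.613 ]
```

>>> play_rows:
  series:
    - [-1.0, 0.7, -0.05, 0, 0, 0, 1]
    - [-1.6, 1.14, -0.05, 0, 0, 0, 1]
    - [-1.6, 1.14, -0.05, 0, 0, 0, 1]
    - [-1.6, 1.14, -0.05, 0, 0, 0, 1]

```text
time_s: 1.85
position: [0.6007, -0.014, 0.2494]
tool_rot: [[0.018, 1.0, -0.001], [1.0, -0.018, 0.0], [0.0, -0.001, -1.0]]
wrist_force: [0.6, 0.1, 0.3]
finger_gap: 0.0854
grip_force: 0.0
```

Run:
```python
from h import *
c,im=shot("wrist");cv2.imwrite("pics/w1.png",im)
print(manip.observe()["position"])
for k in blobs(im,(3,100,50),(16,255,255),500): print(rect(c,k,.021),cv2.boundingRect(k))
go(602,-16,60,-1)
```

```text
[ 0.6005 -0.0134  0.2497]
[601.7724 -15.241  149.6189  62.7862  87.5028] (227, 94, 55, 122)
[ 812.8038 -183.1632   83.9206   26.7219  -51.1698] (385, 258, 41, 39)
t 1.9 pos [600.531  -13.4095 249.6797] units [-0.044  0.028  3.161] [-0.006 -0.002  0.004]
```

View pics/w1.png

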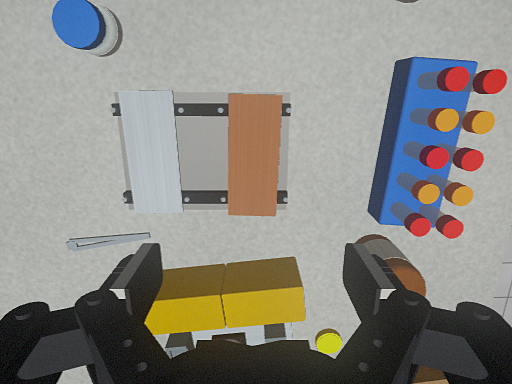

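The wrist view shows the copper plate at (254,155) px, measured at (601.8,-15.2) mm with yaw 87.5°. The aluminium plate is at (150,150). Descending.

>>> play_rows:
  series:
    - [-0.03, 0.02, 1.0, 0, 0, 0.19, 1]
    - [-0.03, 0.02, 2.0, 0, 0, 0.19, 1]
    - [-0.03, 0.02, 2.8, 0, 0, 0.19, 1]
    - [-0.03, 0.02, 3.2, 0, 0, 0.19, 1]
    - [-0.03, 0.02, 3.2, 0, 0, 0.19, 1]
    - [-0.03, 0.02, 3.2, 0, 0, 0.19, 1]

```text
time_s: 2.65
position: [0.6027, -0.0153, 0.0592]
tool_rot: [[0.043, 0.999, 0.002], [0.999, -0.043, -0.0], [-0.0, 0.002, -1.0]]
wrist_force: [-0.1, 0.2, 0.7]
finger_gap: 0.085
grip_force: 0.0
```

```bash
python3 -c "
from h import *
go(601.8,-15.3,3,-2.5)"
```

```text
t 2.65 pos [602.6965 -15.3075  59.2403] units [-0.    -0.016  0.937] [0.011 0.    0.006]
```

>>> play_rows:
  series:
    - [0, -0.015, 0.5, 0, 0, 0, 1]
    - [0, -0.015, 0.8, 0, 0, 0, 1]
    - [0, -0.015, 0.93, 0, 0, 0, 1]
    - [0, -0.015, 0.93, 0, 0, 0, 1]
    - [0, -0.015, 0.93, 0, 0, 0, 0.5]
    - [0, -0.015, 0.93, 0, 0, 0, 0.5]
    - [0, -0.015, 0.93, 0, 0, 0, 0.5]
    - [0, -0.015, 0.93, 0, 0, 0, 0.5]
    - [0, -0.015, 0.93, 0, 0, 0, 0.5]
  force: 60

```text
time_s: 3.78
position: [0.6017, -0.016, 0.0033]
tool_rot: [[0.044, 0.999, 0.001], [0.999, -0.044, -0.0], [-0.0, 0.001, -1.0]]
wrist_force: [-2.1, -1.0, 7.9]
finger_gap: 0.0599
grip_force: 63.4
```

>>> play_rows:
  series:
    - [0, 0, -0.1, 0, 0, 0, 0.5]
    - [0, 0, -0.3, 0, 0, 0, 0.5]
    - [0, 0, -0.7, 0, 0, 0, 0.5]
    - [0, 0, -1.2, 0, 0, 0, 0.5]
    - [0, 0, -1.8, 0, 0, 0, 0.5]
    - [0, 0, -2.3, 0, 0, 0, 0.5]
    - [0, 0, -2.5, 0, 0, 0, 0.5]
    - [0, 0, -2.5, 0, 0, 0, 0.5]
    - [0, 0, -2.5, 0, 0, 0, 0.5]

```text
time_s: 4.9
position: [0.6009, -0.0159, 0.1509]
tool_rot: [[0.044, 0.999, -0.002], [0.999, -0.044, 0.0], [0.0, -0.002, -1.0]]
wrist_force: [0.2, -0.1, -4.0]
finger_gap: 0.0602
grip_force: 65.8
```

Run:
```python
from h import *
s=manip.observe();print(s["finger_gap"],s["grip_force"],s["wrist_force"])
c,im=shot("wrist");cv2.imwrite("pics/w2.png",im)
p=s["position"]*1000
for k in blobs(im,(3,100,50),(16,255,255),800): print(rect(c,k,p[2]/1000+.0127+.005),cv2.boundingRect(k))
go(561,-309,180,-84.4)
```

```text
0.06017030197583003 65.84800958633423 [ 0.1617 -0.103  -3.9701]
[604.9262  -3.7945 126.8562  68.4317  87.5159] (174, 95, 158, 261)
t 4.95 pos [600.8981 -15.8722 150.8361] units [-4.91  -0.451 -0.487] [-0.014  0.009 10.236]
```

View pics/w2.png

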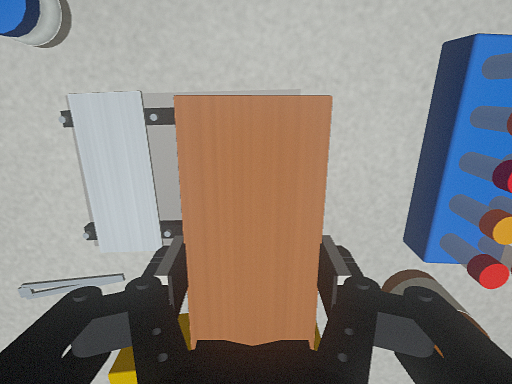

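The plate is held. Its far edge runs from (175,95) to (331,96), and I use that edge to check hold offset and tilt.

Run:
```python
from h import *
im=cv2.imread("pics/w2.png");c=manip.get_calibration("wrist");s=manip.observe()
k=blobs(im,(3,100,50),(16,255,255),800)[0].reshape(-1,2)
k=k[k[:,1]<230]
print(k[k[:,1]==k[:,1].min()][[0,-1]])
for r in(100,150,200):
    q=k[abs(k[:,1]-r)<1];l,rr=q[:,0].min(),q[:,0].max()
    P=ray(c,[[l,r],[rr,r]],s["position"][2]+.0177)*1000;print(r,l,rr,P.round(1).tolist(),np.linalg.norm(P[0]-P[1]))
T=k[abs(k[:,1]-96)<2];P=ray(c,[[T[:,0].min(),95],[T[:,0].max(),95.5]],s["position"][2]+.0177)
print((P-s["position"])@s["tool_rot"]*1000)
```

```text
[[176  95]
 [177  95]]
100 174 331 [[574.2, 59.2, 168.5], [635.3, 56.5, 168.5]] 61.119656005620044
150 178 327 [[573.6, 39.5, 168.5], [634.3, 36.9, 168.5]] 60.8093078944326
200 181 323 [[572.4, 17.9, 168.5], [633.2, 15.3, 168.5]] 60.896690715785375
[[ 75.653  -29.8177 -17.6154]
 [ 75.5007  31.0353 -17.7424]]
```

>>> play_rows:
  series:
    - [0, 0, -0.4, 0, 0, 0, 0.5]
    - [-0.5, 0, -0.6, 0, 0, 1.0, 0.5]
    - [-1.1, -0.05, -0.6, 0, 0, 2.2, 0.5]
    - [-1.7, -0.15, -0.6, 0, 0, 3.4, 0.5]
    - [-2.3, -0.2, -0.6, 0, 0, 4.6, 0.5]
    - [-2.9, -0.25, -0.6, 0, 0, 5.8, 0.5]
    - [-3.5, -0.3, -0.6, 0, 0, 7.0, 0.5]
    - [-4.0, -0.35, -0.6, 0, 0, 8.2, 0.5]
    - [-4.5, -0.4, -0.6, 0, 0, 9.3, 0.5]
    - [-4.91, -0.45, -0.6, 0, 0, 10.23, 0.5]

```text
time_s: 6.2
position: [0.561, -0.3101, 0.1867]
tool_rot: [[0.996, 0.093, -0.002], [0.093, -0.996, 0.001], [-0.001, -0.001, -1.0]]
wrist_force: [0.7, -0.4, -3.4]
finger_gap: 0.06
grip_force: 66.4
```

```bash
python3 -c "
from h import *
go(560.4,-308.5,60,-84.4)"
```

```text
t 6.2 pos [ 560.9894 -310.1226  186.6812] units [-0.004 -0.025  2.111] [-0.01   0.011 -0.031]
```

>>> play_rows:
  series:
    - [0, -0.02, 0.4, 0, 0, -0.03, 0.5]
    - [0, -0.02, 0.9, 0, 0, -0.03, 0.5]
    - [0, -0.02, 1.4, 0, 0, -0.03, 0.5]
    - [0, -0.02, 1.8, 0, 0, -0.03, 0.5]
    - [0, -0.02, 2.1, 0, 0, -0.03, 0.5]
    - [0, -0.02, 2.1, 0, 0, -0.03, 0.5]
    - [0, -0.02, 2.1, 0, 0, -0.03, 0.5]

```text
time_s: 7.08
position: [0.5617, -0.308, 0.0627]
tool_rot: [[0.995, 0.103, 0.001], [0.103, -0.995, -0.0], [0.001, 0.0, -1.0]]
wrist_force: [0.5, 0.2, -2.1]
finger_gap: 0.06
grip_force: 66.4
```

Run:
```python
from h import *
c,im=shot("wrist");c2,t=shot("top")
cv2.imwrite("pics/w3.png",cv2.hconcat([im,cv2.resize(t[140:244,300:380],None,fx=3.5,fy=384/104,interpolation=2)]))
s=manip.observe();k=blobs(t,(3,100,40),(16,255,255),50,(300,150,370,235))
for q in k: print(rect(c2,q,s["position"][2]+.0177))
go(560.4,-308.5,28,-84.4)
```

```text
[ 610.8938 -281.0972   73.5963   36.0656  -29.9816]
t 7.175 pos [ 561.7939 -308.1133   63.0607] units [-0.024  0.003  0.584] [ 0.007 -0.009  0.036]
```

View pics/w3.png

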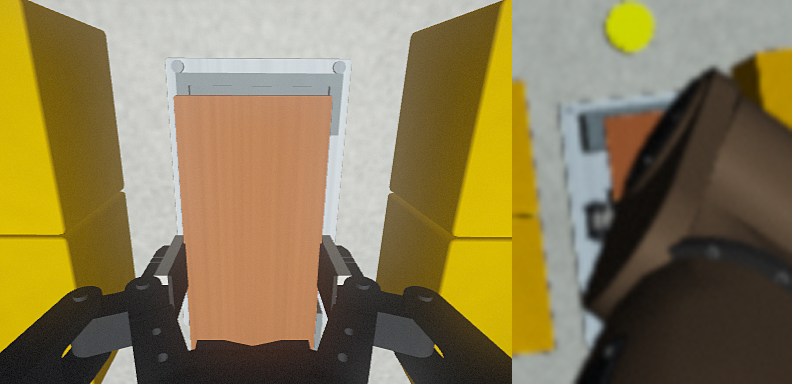

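The wrist view shows the plate (edge (175,95)-(331,95)) over the stand, whose base far edge runs from (166,58) to (352,58). I check the alignment in the tool frame.

Run:
```python
from h import *
c=manip.get_calibration("wrist");s=manip.observe()
def t(uv,z): return (ray(c,uv,z)-s["position"])@s["tool_rot"]*1000
print(t([[166,58],[352,58]],.01)[:,:2])
print(t([[190,84],[331,84]],.044)[:,:2], "lip inner?")
print(t([[174,95],[331,95.5]],s["position"][2]+.0177)[:,:2])
im=cv2.imread("pics/w3.png")
print(im[50:100:2,250].tolist())
```

```text
[[ 94.8795 -51.6559]
 [ 94.9511  57.3232]]
[[ 79.8092 -32.0187]
 [ 79.8482  37.9201]] lip inner?
[[ 75.0828 -31.5009]
 [ 74.9281  29.3909]]
[[203, 208, 205], [206, 210, 208], [206, 210, 208], [206, 210, 210], [159, 163, 159], [223, 219, 211], [223, 219, 210], [222, 218, 211], [222, 218, 211], [221, 217, 209], [222, 218, 211], [230, 227, 220], [165, 163, 153], [169, 166, 156], [168, 166, 155], [168, 164, 154], [168, 164, 156], [168, 165, 154], [167, 164, 154], [169, 165, 157], [167, 163, 155], [168, 166, 157], [179, 173, 157], [101, 138, 195], [101, 137, 189]]
```

>>> play_rows:
  series:
    - [0, 0.03, 0.1, 0, 0, 0, 0.5]
    - [0.005, 0.058, 0.25, 0, 0, 0, 0.5]
    - [0.005, 0.058, 0.3, 0, 0, 0, 0.5]
    - [0.005, 0.058, 0.3, 0, 0, 0, 0.5]
    - [0.005, 0.058, 0.3, 0, 0, 0, 0.5]

```text
time_s: 7.8
position: [0.5621, -0.3113, 0.0442]
tool_rot: [[0.995, 0.103, 0.0], [0.103, -0.995, -0.0], [0.0, 0.0, -1.0]]
wrist_force: [-0.5, 0.3, -2.7]
finger_gap: 0.0604
grip_force: 66.4
```

Run:
```python
from h import *
c,im=shot("wrist");s=manip.observe();print(s["position"]*1000,s["wrist_force"],s["tool_rot"][:,0])
cv2.imwrite("pics/w4.png",cv2.resize(im[30:180,140:380],None,fx=3.3,fy=3.3,interpolation=2))
k=blobs(im,(3,100,50),(16,255,255),800)
k=max(k,key=lambda q:np.sum(abs(q[:,0,1]-110)<3)).reshape(-1,2)
for r in(97,100,110):
    q=k[k[:,1]==r][:,0];print(r,q.min(),q.max())
    P=(ray(c,[[q.min()-.5,r],[q.max()+.5,r]],s["position"][2]+.0177)-s["position"])@s["tool_rot"]*1000;print(P[:,:2])
print(k[:,1].min())
```

```text
[ 562.1524 -311.3186   44.2436] [ 0.2014 -0.058  -3.2262] [0.9947 0.1026 0.0002]
97 174 331
[[ 74.308  -31.728 ]
 [ 74.339   29.5651]]
100 174 331
[[ 73.1872 -31.8118]
 [ 73.2181  29.6507]]
110 175 330
[[ 69.4064 -31.702 ]
 [ 69.4365  29.5468]]
95
```

View pics/w4.png

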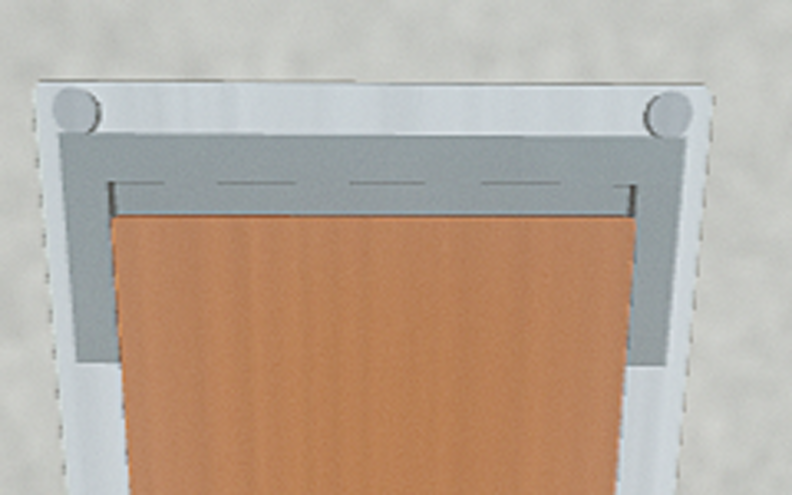

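The crop shows the plate centred between the side lips (110 and 633 px, against plate edges at 112 and 635). The end lip is at row 183 and the plate end at row 216.

Run:
```python
from h import *
c=manip.get_calibration("wrist");s=manip.observe()
f=lambda uv,z:((ray(c,uv,z)-s["position"])@s["tool_rot"]*1000)[:,:2]
print(f([[173.3,85.3],[331.8,86]],.044),f([[174,95],[331,95]],s["position"][2]+.0177), f([[151,55],[354,56]],.01))
```

```text
[[ 78.9036 -35.8099]
 [ 78.6487  33.7723]] [[ 75.0704 -31.4919]
 [ 75.102   29.3458]] [[ 94.5974 -54.6197]
 [ 94.1704  52.6355]]
```

>>> play_rows:
  series:
    - [-0.005, 0, 0.08, 0, 0, 0, 0.5]
    - [-0.005, 0, 0.16, 0, 0, 0, 0.5]
    - [-0.005, 0, 0.22, 0, 0, 0, 0.5]
    - [-0.005, 0, 0.25, 0, 0, 0, 0.5]
    - [-0.005, 0, 0.27, 0, 0, 0, 0.5]
    - [-0.005, 0, 0.27, 0, 0, 0, 0.5]
    - [-0.005, 0, 0.27, 0, 0, 0, 0.5]

```text
time_s: 8.72
position: [0.5618, -0.3114, 0.028]
tool_rot: [[0.995, 0.103, 0.0], [0.103, -0.995, -0.0], [0.0, 0.0, -1.0]]
wrist_force: [0.6, 0.4, -3.7]
finger_gap: 0.0599
grip_force: 66.4
```

>>> play_rows:
  series:
    - [0, 0, 0.01, 0, 0, 0, 0.5]
    - [0, 0, 0.02, 0, 0, 0, 0.5]
    - [0, 0, 0.02, 0, 0, 0, 0.5]

```text
time_s: 9.1
position: [0.5619, -0.3114, 0.0274]
tool_rot: [[0.995, 0.103, 0.0], [0.103, -0.995, -0.0], [0.0, 0.0, -1.0]]
wrist_force: [-2.2, 2.1, 3.7]
finger_gap: 0.0601
grip_force: 67.1
```

Contact: the wrist force went from -3.7 to +3.7 N. I release slowly and then rise.

>>> play_rows:
  series:
    - [0, 0, 0, 0, 0, 0, 0.75]
    - [0, 0, 0, 0, 0, 0, 0.85]
    - [0, 0, 0, 0, 0, 0, 1]
    - [0, 0, 0, 0, 0, 0, 1]
    - [0, 0, 0, 0, 0, 0, 1]
    - [0, 0, -0.2, 0, 0, 0, 1]
    - [0, 0, -0.7, 0, 0, 0, 1]
    - [0, 0, -1.6, 0, 0, 0, 1]
    - [0, 0, -2.4, 0, 0, 0, 1]
    - [0, 0, -2.4, 0, 0, 0, 1]
  force: 20

```text
time_s: 10.35
position: [0.563, -0.3121, 0.1756]
tool_rot: [[0.995, 0.103, 0.006], [0.103, -0.995, -0.004], [0.006, 0.005, -1.0]]
wrist_force: [0.4, 0.1, 0.1]
finger_gap: 0.0853
grip_force: 0.0
```

Run:
```python
from h import *
c,im=shot("wrist");s=manip.observe();print(s["position"]*1000,s["finger_gap"])
cv2.imwrite("pics/w5.png",im)
for k in blobs(im,(3,100,50),(16,255,255),800): print(rect(c,k,.045),cv2.boundingRect(k))
go(568.3,298.4,230,-92.5)
```

```text
[ 562.1732 -311.556   173.0795] 0.08565772706244758
[ 561.9155 -310.216   149.3615   62.1931    5.9188] (215, 95, 72, 159)
[ 593.1155 -503.1865   42.637    41.9172  -84.1287] (442, 145, 48, 46)
t 10.4 pos [ 562.1732 -311.556   173.0795] units [  1.148 -10.099  -0.97 ] [ 0.016 -0.022  1.049]
```

View pics/w5.png

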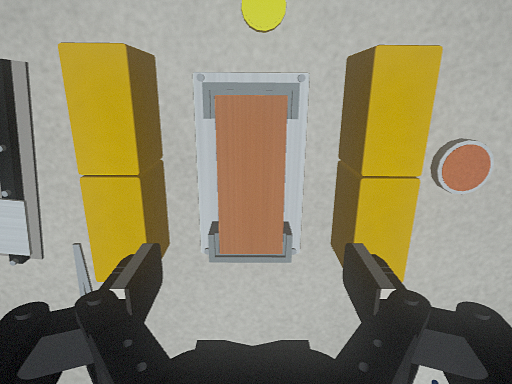

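The plate lies flat between the lips, edges (215-287, 95-254) px, centre (561.9,-310.2) mm, yaw 5.9°. Next, the monitor.

>>> play_rows:
  series:
    - [0, -0.6, -0.9, 0, 0, 0, 1]
    - [0.2, -1.6, -0.97, 0, 0, 0.1, 1]
    - [0.3, -2.6, -0.97, 0, 0, 0.3, 1]
    - [0.4, -3.6, -0.97, 0, 0, 0.4, 1]
    - [0.5, -4.6, -0.97, 0, 0, 0.5, 1]
    - [0.6, -5.6, -0.97, 0, 0, 0.6, 1]
    - [0.8, -6.6, -0.97, 0, 0, 0.7, 1]
    - [0.9, -7.6, -0.97, 0, 0, 0.8, 1]
    - [1.0, -8.6, -0.97, 0, 0, 0.9, 1]
    - [1.1, -9.6, -0.97, 0, 0, 1.0, 1]

```text
time_s: 11.65
position: [0.5677, 0.2702, 0.2279]
tool_rot: [[0.999, -0.037, -0.002], [-0.037, -0.999, -0.001], [-0.002, 0.001, -1.0]]
wrist_force: [0.7, -0.4, -0.1]
finger_gap: 0.0854
grip_force: 0.0
```

>>> play_rows:
  series:
    - [0.0, -0.5, 0, 0, 0, 0.05, 1]
    - [0.0, -0.5, 0, 0, 0, 0.05, 1]
    - [0.0, -0.5, 0, 0, 0, 0.05, 1]
    - [0.0, -0.5, 0, 0, 0, 0.05, 1]

```text
time_s: 12.15
position: [0.5696, 0.2972, 0.2288]
tool_rot: [[0.999, -0.045, -0.0], [-0.045, -0.999, -0.0], [-0.0, 0.0, -1.0]]
wrist_force: [-0.4, -0.1, -0.5]
finger_gap: 0.0854
grip_force: 0.0
```

Run:
```python
from h import *
c,im=shot("wrist");s=manip.observe();print(s["position"]*1000)
cv2.imwrite("pics/w6.png",im)
for k in blobs(im,(0,0,0),(180,255,45),800): print(rect(c,k,.111),cv2.boundingRect(k))
for k in blobs(im,(0,0,160),(180,40,255),800): print("w",rect(c,k,.06),cv2.boundingRect(k))
go(568.3,298.4,230,-92.5)
```

```text
[569.6252 297.2557 228.8971]
[415.487  301.3876 559.0495 149.8627  87.4023] (0, 262, 512, 122)
w [535.2645 285.7954 565.4042 398.5341  76.9634] (0, 0, 512, 358)
w [497.8053  52.2629  76.1549  54.5383  89.8946] (443, 198, 69, 49)
t 12.2 pos [569.6252 297.2557 228.8971] units [-0.023 -0.018 -0.018] [ 0.     0.001 -0.011]
```

View pics/w6.png

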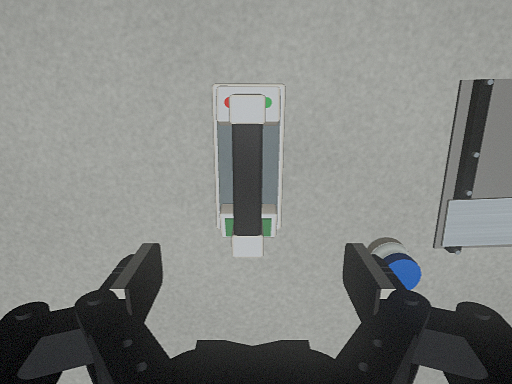

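The handle is the black bar at (248,180) px, spanning rows 124-236. Jar at (400,265). I measure the bar alone.

Run:
```python
from h import *
c=manip.get_calibration("wrist");im=cv2.imread("pics/w6.png")
for k in blobs(im,(0,0,0),(180,255,80),500,(225,110,272,250)): print(rect(c,k,.111),cv2.boundingRect(k))
q=ray(c,[[230,95],[265,95],[233,257],[264,257]],.112)[:,:2]*1000;print(q)   # post ends
g=cv2.cvtColor(im,cv2.COLOR_BGR2GRAY)
for r in(95,150,190,228):print(r,g[r,205:295:2].tolist())
q=ray(c,[[214,86],[285,85]],.06)*1000;print(q)
go(568.3,298.4,81,-92.5)
```

```text
[569.4467 303.1315 101.0226  25.7437  -2.6526] (232, 124, 31, 112)
[[643.4593 312.9551]
 [642.2048 284.9132]
 [497.3128 319.7775]
 [496.     290.6026]]
95 [155, 156, 154, 149, 187, 186, 181, 189, 190, 188, 189, 191, 182, 168, 192, 193, 195, 194, 192, 192, 191, 190, 192, 190, 189, 186, 188, 186, 184, 132, 195, 191, 190, 190, 190, 187, 189, 165, 195, 187, 130, 165, 164, 164, 161]
150 [163, 163, 161, 156, 156, 186, 182, 120, 123, 120, 120, 117, 122, 120, 53, 64, 65, 65, 68, 68, 66, 63, 64, 66, 64, 66, 70, 63, 55, 127, 121, 120, 121, 122, 119, 123, 119, 158, 191, 125, 148, 153, 154, 157, 157]
190 [157, 162, 160, 159, 163, 142, 191, 107, 122, 119, 127, 120, 122, 126, 52, 58, 62, 61, 59, 62, 60, 63, 57, 61, 63, 57, 62, 57, 69, 124, 122, 123, 120, 125, 123, 118, 133, 193, 178, 160, 157, 158, 154, 156, 166]
228 [166, 165, 160, 159, 165, 169, 148, 183, 182, 194, 141, 113, 113, 119, 74, 61, 66, 72, 65, 63, 70, 67, 66, 60, 68, 63, 65, 58, 70, 116, 116, 117, 116, 170, 191, 171, 191, 172, 162, 162, 160, 160, 159, 158, 162]
[[651.8012 331.2258  60.    ]
 [649.681  263.5279  60.    ]]
t 12.2 pos [569.6252 297.2557 228.8971] units [-0.023 -0.018  2.465] [ 0.     0.001 -0.011]
```

>>> play_rows:
  series:
    - [0, -0.08, 0.3, 0, 0, 0, 1]
    - [0, -0.084, 0.9, 0, 0, 0, 1]
    - [0, -0.084, 1.5, 0, 0, 0, 1]
    - [0, -0.084, 2.0, 0, 0, 0, 1]
    - [0, -0.084, 2.3, 0, 0, 0, 1]
    - [0, -0.084, 2.48, 0, 0, 0, 1]
    - [0, -0.084, 2.48, 0, 0, 0, 1]
    - [0, -0.084, 2.48, 0, 0, 0, 1]

```text
time_s: 13.2
position: [0.5701, 0.3036, 0.081]
tool_rot: [[0.999, -0.044, 0.001], [-0.044, -0.999, 0.001], [0.001, -0.001, -1.0]]
wrist_force: [-0.1, 0.0, -0.6]
finger_gap: 0.0851
grip_force: 0.0
```

>>> play_rows:
  series:
    - [0, 0, 0, 0, 0, 0, 0.45]
    - [0, 0, 0, 0, 0, 0, 0.4]
    - [0, 0, 0, 0, 0, 0, 0.2]
    - [0, 0, 0, 0, 0, 0, 0.1]
    - [0, 0, 0, 0, 0, 0, 0.1]
    - [0, 0, 0, 0, 0, 0, 0.1]
    - [0, 0, 0, 0, 0, 0, 0.1]
    - [0, 0, 0, 0, 0, 0, 0.1]
  force: 100

```text
time_s: 14.2
position: [0.5698, 0.3032, 0.0805]
tool_rot: [[0.999, -0.044, 0.0], [-0.044, -0.999, -0.0], [0.0, 0.0, -1.0]]
wrist_force: [-0.8, -3.9, 4.9]
finger_gap: 0.0247
grip_force: 98.9
```

>>> play_rows:
  series:
    - [0, 0, -0.1, 0, 0, 0, 0.1]
    - [0, 0, -0.3, 0, 0, 0, 0.1]
    - [0, 0, -0.7, 0, 0, 0, 0.1]
    - [0, 0, -1.1, 0, 0, 0, 0.1]
    - [0, 0, -1.5, 0, 0, 0, 0.1]
    - [0, 0, -1.9, 0, 0, 0, 0.1]
    - [0, 0, -2.3, 0, 0, 0, 0.1]
    - [0, 0, -2.5, 0, 0, 0, 0.1]
    - [0, 0, -2.5, 0, 0, 0, 0.1]
    - [0, 0, -2.5, 0, 0, 0, 0.1]

```text
time_s: 15.45
position: [0.5693, 0.3033, 0.2291]
tool_rot: [[0.999, -0.044, -0.001], [-0.044, -0.999, -0.001], [-0.001, 0.001, -1.0]]
wrist_force: [0.0, -0.4, -6.1]
finger_gap: 0.0246
grip_force: 98.8
```

Run:
```python
from h import *
c,im=shot("wrist");s=manip.observe();print(s["position"]*1000,s["finger_gap"],s["grip_force"],s["wrist_force"],s["wrist_torque"])
cv2.imwrite("pics/w7.png",im)
c,sc=shot("scene");cv2.imwrite("pics/s7.png",cv2.hconcat([im[:,100:420],cv2.resize(sc[90:218,200:350],(450,384),interpolation=2)]))
go(561.8,-311.3,230,-84.2)
```

```text
[569.2851 303.2849 229.0009] 0.024644866310900418 98.76528739929199 [-0.1303 -0.0103 -5.5936] [-0.0046 -0.07    0.0121]
t 15.55 pos [569.3667 303.2665 229.0532] units [ 0.323 10.238 -0.01 ] [ 0.004  0.011 -1.039]
```

View pics/s7.png

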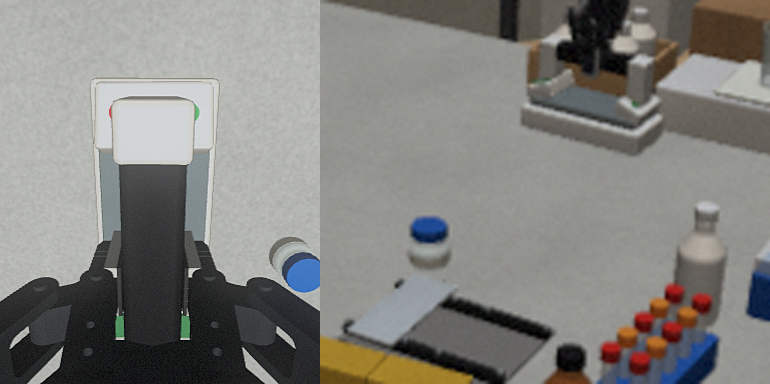

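The monitor is held level. Its housing front edge runs from (192,80) to (318,80) in the full wrist image. I check the hold offset before carrying it.

Run:
```python
from h import *
c=manip.get_calibration("wrist");s=manip.observe()
f=lambda uv,z:((ray(c,uv,s["position"][2]-.0805+z)-s["position"])@s["tool_rot"]*1000)[:,:2]
print(f([[192,80],[318.5,80]],.06),f([[192,80],[318.5,80]],.044),f([[213,98],[293,98]],.112))
c0=manip.get_calibration("wrist");im=cv2.imread("pics/w6.png")
```

```text
[[ 81.5237 -31.2558]
 [ 81.5582  31.7299]] [[ 82.0034 -34.176 ]
 [ 82.0413  34.9586]] [[ 74.0869 -14.8474]
 [ 74.1005  12.7995]]
```

>>> play_rows:
  series:
    - [0.0, 0.3, 0, 0, 0, 0, 0.1]
    - [0.0, 0.9, 0, 0, 0, -0.1, 0.1]
    - [0.05, 1.6, 0, 0, 0, -0.2, 0.1]
    - [0.1, 2.3, 0, 0, 0, -0.3, 0.1]
    - [0.1, 3.0, 0, 0, 0, -0.35, 0.1]
    - [0.1, 3.7, 0, 0, 0, -0.4, 0.1]
    - [0.15, 4.4, 0, 0, 0, -0.45, 0.1]
    - [0.15, 5.1, 0, 0, 0, -0.5, 0.1]
    - [0.2, 5.8, 0, 0, 0, -0.6, 0.1]
    - [0.2, 6.5, 0, 0, 0, -0.65, 0.1]

```text
time_s: 16.8
position: [0.5639, -0.0888, 0.2299]
tool_rot: [[0.999, 0.047, -0.0], [0.047, -0.999, 0.0], [-0.0, -0.0, -1.0]]
wrist_force: [-0.0, -0.8, -5.5]
finger_gap: 0.0244
grip_force: 99.1
```

>>> play_rows:
  series:
    - [0.0, 0.7, 0, 0, 0, -0.1, 0.1]
    - [0.05, 1.4, 0, 0, 0, -0.2, 0.1]
    - [0.05, 2.1, 0, 0, 0, -0.25, 0.1]
    - [0.1, 2.7, 0, 0, 0, -0.3, 0.1]
    - [0.1, 3.2, 0, 0, 0, -0.35, 0.1]
    - [0.1, 3.5, 0, 0, 0, -0.39, 0.1]
    - [0.1, 3.6, 0, 0, 0, -0.39, 0.1]
    - [0.1, 3.6, 0, 0, 0, -0.39, 0.1]

```text
time_s: 17.8
position: [0.5805, -0.3019, 0.23]
tool_rot: [[0.995, 0.101, -0.0], [0.101, -0.995, 0.0], [-0.0, -0.0, -1.0]]
wrist_force: [-0.3, 0.4, -5.6]
finger_gap: 0.0243
grip_force: 99.3
```

Run:
```python
from h import *
c,im=shot("wrist");s=manip.observe();print(s["finger_gap"],s["grip_force"],s["wrist_force"],s["wrist_torque"])
c,t=shot("top");cv2.imwrite("pics/t8.png",cv2.hconcat([im[:,100:420],cv2.resize(t[135:245,275:405],(454,384),interpolation=2)]))
go(561.8,-311.3,160,-84.2)
```

```text
0.024704755278238878 99.28481340408325 [ 0.1404  1.1525 -5.9544] [ 0.0215 -0.035   0.0094]
t 17.9 pos [ 580.6778 -301.3022  230.1271] units [-0.33   0.134  1.169] [-0.003  0.     0.005]
```

View pics/t8.png

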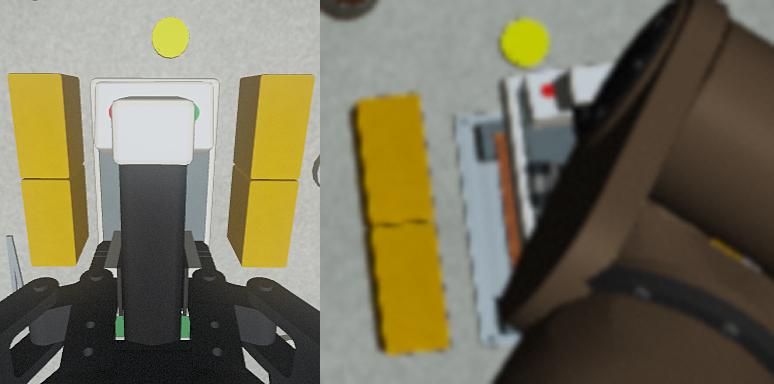

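The monitor is over the stand between the bricks (yellow at cols 45 and 270 on the left panel), about 20 mm off in x. I centre it first and then lower it.

>>> play_rows:
  series:
    - [-0.15, 0.07, 0, 0, 0, 0, 0.1]
    - [-0.28, 0.13, 0.1, 0, 0, 0, 0.1]
    - [-0.32, 0.134, 0.3, 0, 0, 0, 0.1]
    - [-0.33, 0.134, 0.6, 0, 0, 0, 0.1]
    - [-0.33, 0.134, 0.9, 0, 0, 0, 0.1]
    - [-0.33, 0.134, 1.1, 0, 0, 0, 0.1]
    - [-0.33, 0.134, 1.16, 0, 0, 0, 0.1]
    - [-0.33, 0.134, 1.16, 0, 0, 0, 0.1]
    - [-0.33, 0.134, 1.16, 0, 0, 0, 0.1]

```text
time_s: 19.02
position: [0.562, -0.3124, 0.1611]
tool_rot: [[0.995, 0.101, 0.001], [0.101, -0.995, -0.001], [0.001, 0.001, -1.0]]
wrist_force: [-0.3, 0.6, -5.0]
finger_gap: 0.0246
grip_force: 99.1
```

```bash
python3 -c "
from h import *
go(561.8,-311.3,135.5,-84.2);print(manip.observe()['wrist_force'])"
```

```text
t 19.025 pos [ 562.0453 -312.3515  161.0676] units [-0.003 -0.018  0.426] [ 0.004 -0.006  0.001]
[-0.2522  0.634  -5.0294]
```

>>> play_rows:
  series:
    - [0, -0.01, 0.06, 0, 0, 0, 0.1]
    - [0, -0.01, 0.14, 0, 0, 0, 0.1]
    - [0, -0.01, 0.22, 0, 0, 0, 0.1]
    - [0, -0.01, 0.3, 0, 0, 0, 0.1]
    - [0, -0.01, 0.36, 0, 0, 0, 0.1]
    - [0, -0.01, 0.4, 0, 0, 0, 0.1]
    - [0, -0.01, 0.42, 0, 0, 0, 0.1]
    - [0, -0.01, 0.42, 0, 0, 0, 0.1]
    - [0, -0.01, 0.42, 0, 0, 0, 0.1]
    - [0, -0.01, 0.42, 0, 0, 0, 0.1]

```text
time_s: 20.27
position: [0.5618, -0.3116, 0.1354]
tool_rot: [[0.995, 0.101, 0.0], [0.101, -0.995, -0.0], [0.0, 0.0, -1.0]]
wrist_force: [-0.2, 0.7, -5.2]
finger_gap: 0.0243
grip_force: 99.2
```

Run:
```python
from h import *
c,im=shot("wrist");c,t=shot("scene");cv2.imwrite("pics/t9.png",cv2.hconcat([im[:,100:420],cv2.resize(t[185:300,130:262],(441,384),interpolation=2)]))
s=manip.observe();print(s["wrist_force"],s["joint_velocities"],s["grip_force"]);go(561.8,-311.3,135.5,-84.2)
```

```text
[ 0.2645 -0.2053 -5.295 ] [-0.0037 -0.0174 -0.1041 -0.0381  0.0415 -0.02  ] 99.15692210197449
t 20.375 pos [ 561.7347 -311.6339  135.3664] units [ 0.002 -0.005 -0.002] [ 0.    -0.001  0.001]
```

View pics/t9.png

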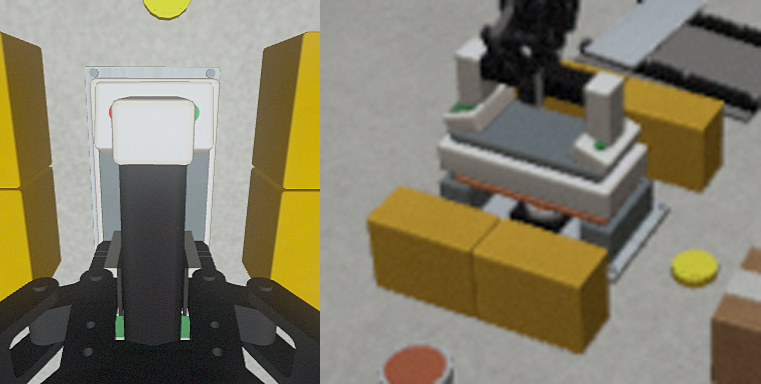

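The monitor hangs level over the plate, with the copper visible just below it in the scene panel. It is centred between the bricks and over the stand base, and the arm is at rest at the target. I hand the job in.

```bash
python3 -c "
from plant import manip
print(manip.close_job())"
```

```text
the job is handed in; nothing more can be done
None
```

The copper plate lies seated across the stand, and the job was handed in at about 20 s with the monitor still held level and centred over it, about 10 mm above the plate by my measurements; the hand-in returned no verdict.

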